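# Lay the breakfast tray in the pantry

## Robot

A 7-joint arm with a two-finger parallel gripper is mounted at the origin on the work surface. World frame = base frame: x ahead of the robot, y to its left, z up, the work surface at z = 0. Lengths are in m, angles in degrees, forces in N, time in s.
With the tool pointing down it reaches from about 0.4 to 0.85 m from the base axis. Payload 10.4 kg.
Tool frame: the origin (TCP) lies between the finger pads; the fingertips stand arm.nose_length ahead of it and the grasp point (between the pads) is the TCP (arm.nose_length is the distance from the TCP to the fingertips, in m); z points along the fingers, y is the direction in which the jaws open and shut (so a half turn about z gives the same grasp; the last joint's range is limited). The gripper opens to 85 mm and grips with 20 to 120 N. Pads are 22 mm wide; open, the fingers measure 114 mm over their backs; the gripper's body (76 mm by 85 mm) begins 54 mm behind the grasp point. The pads swing forward as they close: fully open they stand 13 mm farther back than shut.
Start: joints at [67.46, 19.034, -3.707, 83.658, 1.238, 77.344, -5.071], TCP at [0.226, -0.583, 0.25] pointing down, gripper open.
Joint ranges: [-148.97, 148.97], [-28.65, 121.19], [-84.17, 76.75], [9.2, 138.47], [-72.65, 252.65], [3.7, 117.97], [-149.18, 149.18]. Speed limits (degrees/s): [127.2, 127.2, 159.86, 159.86, 180, 180, 180].

## Interface

Orientations are given as a 3x3 rotation matrix whose columns are the frame's x, y, z axes.
In Python, from station import arm gives the robot as it stands. Calls block until the motion is done:
- arm.move_ptp(position, orientation): joint-space move of the TCP to a pose.
- arm.move_straight(position, attitude=None, feed=0.15, max_force=None): straight line of the TCP; attitude=None keeps the orientation; feed is the mean speed in m/s. With max_force (N) it stops when the force on the tool has changed by that much, and returns True; else False.
- arm.goto_joints(angles): joint-space move.
- arm.grip(opening, f_grip=None): finger opening in m; f_grip is the grip in N (None keeps the last); returns when the fingers have stopped.
- arm.wait(seconds).
- arm.solve_ik(position, orientation): joint angles nearest the present ones, or None.
- arm.get_obs(): the state.
- arm.grab_frame(name): name is "scene" or "side" or "wrist"; returns (picture, depth): 400x640x3 uint8, red, green, blue; 400x640 float32, m along the optical axis (not along the pixel's ray), 0 where there is no reading.
- arm.camera_params(name): a dict with "mtx" (3x3 intrinsics, pixels), "dist_coeffs" ([k1, k2, p1, p2, k3] as OpenCV has them; the pictures are not rectified), "position" and "orientation" of the camera in the world. Camera axes: x right, y down, z forward; pixel columns grow to the right and rows downward; lengths in m; the calibration is good to about 2 mm. A picture is of the moment at which its call begins: read the wrist's pose just before it. camera_params takes no time and is no camera call; for the wrist camera it gives the pose at the moment of the call.
A pose or a line that the arm cannot do raises arm.MotionError and nothing moves.
- arm.close_job(): hands the job in, once; it reports no verdict.
The state is a dict: "t": time; "joints": joint angles; "dq": joint speeds; "joint_torque": joint torques, N m; "tcp_pos": TCP position; "tcp_rot": TCP orientation; "wrist_force": force on the tool from outside, world axes, zero at the start; "moment": the same for the moment, N m; "grip_width": finger opening in m.
Only numpy, scipy, OpenCV 4.12 (cv2) and the standard library are available. Lean on these libraries where they do the work, as an engineer would, in place of code of your own. Each camera call takes 0.05 s, during which the arm holds its last target.

## Task

Lay the breakfast tray: stand the cup on the saucer, the sugar pot midway between the saucer and the butter dish, the pepper mill just to the left of the butter dish and the salt shaker just to its right. Left and right are as the robot sees them from its base, across the tray; mill and shaker stand wholly on the tray, level with the middle of the dish. Everything is to stand upright and free, and the jam jar and the egg timer stay standing where they are.

Things in the scene. Friction and masses are not known exactly. Their poses are not given: they have to be found in the camera images.
- tray: flat rectangular serving board of brown wood without a rim, fixed, 400 x 250 mm, 12 mm thick. Origin at the centre of its underside, on the worktop; its x axis runs along its length, away from the robot (turned by at most 0.2 rad), its y axis across it to the robot's left, z up. The saucer and the butter dish stand on its centre line, 115 mm either side of its centre, either one nearer the robot
- saucer: white round saucer fixed on the tray, 116 mm across, 12 mm high; its flat floor is 5 mm above its origin and about 70 mm across, with a sloping rim about it. Origin at the centre of its underside, on the tray's top (12 mm above the worktop); axes parallel to the tray's
- butter_dish: closed white rectangular butter dish with a small dark knob, fixed on the tray, 104 mm along the tray, 70 mm across it, 53 mm high with its knob. Origin at the centre of its underside, on the tray's top; axes parallel to the tray's (x along the tray away from the robot, y to the robot's left)
- cup: small white open cup, 60 mm high, 62 mm across at the rim, about 60 mm at 45 mm height, tapering to 46 mm at the foot, with a loop handle on one side reaching 52 mm from the axis. Origin at the centre of its underside, z up along its axis, handle towards its +y. Loose, about 0.14 kg
- sugar_pot: round white sugar pot with a flat wooden lid and a small round wooden knob; body 58 mm across (straight sides from 10 to 42 mm height), lid at 50 to 60 mm, knob 18 mm across and up to 73 mm height. Origin at the centre of its underside, z up. Loose and one solid piece, about 0.22 kg
- pepper_mill: tall slender dark-wood pepper mill, 120 mm high, foot 52 mm across, waist 34 mm across at 45 mm height, round head 44 mm across from 74 to 102 mm height with a small steel nut on top. Origin at the centre of its underside, z up. Loose and one solid piece, about 0.18 kg
- salt_shaker: short glass salt shaker with a rounded steel cap, 70 mm high, 44 mm across up to 48 mm height, cap 42 mm across up to 60 mm. Origin at the centre of its underside, z up. Loose, about 0.13 kg
- jam_jar: closed jam jar with a brass lid, 64 mm across, 85 mm high; not to be moved. Origin at the centre of its underside, z up. Loose, about 0.32 kg
- egg_timer: sand-glass egg timer between two round light-wood discs 56 mm across, 85 mm high; not to be moved. Origin at the centre of its underside, z up. Loose, about 0.12 kg

How it is judged:
By the outcome, as a careful person would: the job done as asked, in the order asked, and still so for the second after the job is handed in, with the robot touching nothing.
It also fails if it takes over 106 s, if anything falls off the work surface, if the arm or the gripper's body presses on something with over 40 N, if the wrist force passes 120 N, or if a joint passes its speed limit or range.

## Working session

There is one attempt and no reset: what is moved stays moved. The work goes in short steps, each a Python script; the robot and the scene stay as the last script left them, time stands still between calls to the robot, and variables do not carry over. Pictures are saved under pics/ and viewed, and the job is handed in when it is done.

```bash
ls; mkdir -p pics; python3 - <<'E'
from station import arm
import cv2,numpy as np
print(arm.nose_length, arm.get_obs()['t'])
for n in ["scene","side","wrist"]:
    p=arm.camera_params(n); print(n,p)
    im,d=arm.grab_frame(n)
    cv2.imwrite(f'pics/{n}0.png',im[...,::-1]); np.savez(f'{n}0.npz',im=im,d=d,**p)
E
```

```text
pics
0.019 0.0
scene {'mtx': array([[407.45147359,   0.        , 319.32240514],
       [  0.        , 407.45147359, 203.59559103],
       [  0.        ,   0.        ,   1.        ]]), 'dist_coeffs': array([-0.10787536,  0.        ,  0.        ,  0.        ,  0.        ]), 'position': array([ 1.16944018, -0.33207991,  0.87654445]), 'orientation': array([[ 0.46920548,  0.6743933 , -0.57012271],
       [ 0.88304114, -0.36502417,  0.29495035],
       [-0.00919603, -0.64183412, -0.76678836]])}
side {'mtx': array([[458.66984243,   0.        , 329.85866388],
       [  0.        , 458.66984243, 204.08096579],
       [  0.        ,   0.        ,   1.        ]]), 'dist_coeffs': array([-0.01106512,  0.        ,  0.        ,  0.        ,  0.        ]), 'position': array([0.439321  , 0.82128585, 0.79243024]), 'orientation': array([[-0.99071079, -0.09198722,  0.10015233],
       [-0.13596984,  0.65879924, -0.73992956],
       [ 0.00208379, -0.7466739 , -0.665187  ]])}
wrist {'mtx': array([[311.92320057,   0.        , 315.93789086],
       [  0.        , 311.92320057, 201.29883891],
       [  0.        ,   0.        ,   1.        ]]), 'dist_coeffs': array([-0.05276176,  0.        ,  0.        ,  0.        ,  0.        ]), 'position': array([ 0.3041193 , -0.55256438,  0.37417095]), 'orientation': array([[ 3.62553866e-01, -8.81862544e-01, -3.01451733e-01],
       [-9.31962758e-01, -3.43180029e-01, -1.16931114e-01],
       [-3.35045143e-04,  3.23335616e-01, -9.46284295e-01]])}
```

View pics/scene0.png

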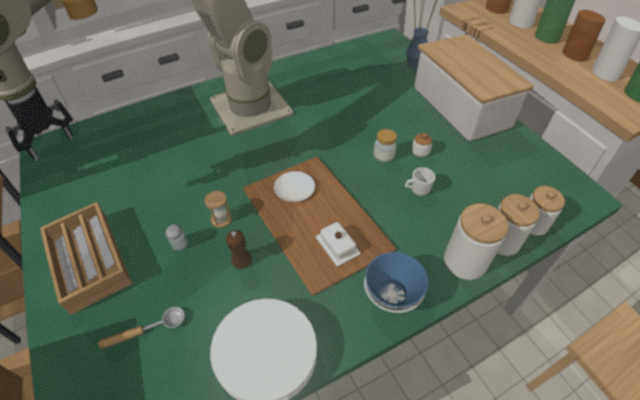

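View pics/side0.png

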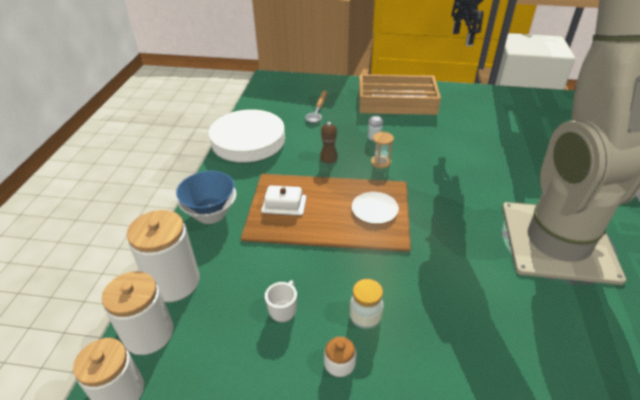

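View pics/wrist0.png

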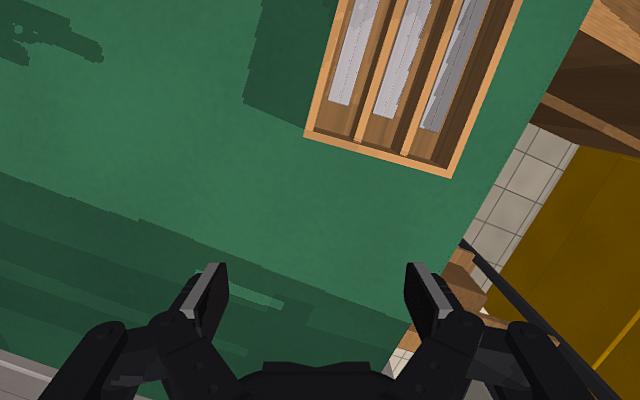

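The scene view shows the saucer at (295,187), dish at (338,243), cup at (422,181), sugar at (422,145), mill at (239,250) and salt at (176,236). The jam jar is at (385,147) and the timer at (219,210). Next I turn the depth into a point cloud.

```bash
cat > h.py <<'E'
import numpy as np,cv2
def cloud(im,d,p):
    H,W=d.shape; v,u=np.mgrid[:H,:W]
    n=cv2.undistortPoints(np.stack([u.ravel(),v.ravel()],1).astype(np.float64)[:,None],p['mtx'],p['dist_coeffs'])[:,0]
    z=d.ravel(); P=np.c_[n*z[:,None],z]@np.asarray(p['orientation']).T+p['position']
    P[z==0]=np.nan
    return P.reshape(H,W,3)
E
python3 - <<'E'
from h import *
from scipy import ndimage as nd
S={}
for n in ['scene','side']:
    f=np.load(n+'0.npz'); P=cloud(f['im'],f['d'],f); S[n]=(f['im'],P)
    q=P.reshape(-1,3)
    m=(q[:,0]>.3)&(q[:,0]<.9)&(abs(q[:,1])<.6)&(abs(q[:,2])<.01); 
    c,*_=np.linalg.lstsq(np.c_[q[m,:2],np.ones(m.sum())],q[m,2],rcond=None); print(n,'plane',c)
N=600
for n in S:
    im,P=S[n]; 
    hm=np.full((N,N),-1.);col=np.zeros((N,N,3),np.uint8)
    q=P.reshape(-1,3);c=im.reshape(-1,3)
    ok=np.isfinite(q[:,0])&(q[:,2]<.2)&(q[:,2]>-.02);q=q[ok];c=c[ok]
    # 2mm grid: x .1..1.1(up)  y .6..-.6
    r=((1.1-q[:,0])/.002).astype(int);cc=((.6-q[:,1])/.002).astype(int)
    o=np.argsort(q[:,2])
    g=(r>=0)&(r<N)&(cc>=0)&(cc<N); o=o[g[o]]
    col[r[o],cc[o]]=c[o]
    col=cv2.morphologyEx(col,cv2.MORPH_CLOSE,np.ones((3,3)))
    cv2.imwrite(f'pics/top_{n}.png',col[...,::-1])
E
```

```text
scene plane [ 0.0005304   0.00097836 -0.00066647]
side plane [-0.00018775  0.00075677  0.00157512]
```

```bash
python3 - <<'E'
from h import *
pts={'scene':dict(saucer=(295,187),dish=(338,243),cup=(422,181),sugar=(422,145),mill=(239,250),salt=(176,236),jam=(385,147),timer=(219,210)),
'side':dict(saucer=(375,208),dish=(284,200),cup=(281,300),sugar=(340,356),mill=(329,145),salt=(375,127),jam=(366,303),timer=(382,150))}
for n in pts:
    f=np.load(n+'0.npz');P=cloud(f['im'],f['d'],f)
    for k,(u,v) in pts[n].items(): print(n,k,P[v,u].round(3))
E
```

```text
scene saucer [ 0.441 -0.033  0.015]
scene dish [ 0.69  -0.035  0.055]
scene cup [0.589 0.308 0.006]
scene sugar [0.499 0.368 0.05 ]
scene mill [ 0.61  -0.257  0.075]
scene salt [ 0.483 -0.382  0.057]
scene jam [0.461 0.257 0.059]
scene timer [ 0.454 -0.258  0.056]
side saucer [ 0.441 -0.042  0.017]
side dish [0.664 0.    0.054]
side cup [0.617 0.262 0.011]
side sugar [0.478 0.401 0.061]
side mill [ 0.586 -0.239  0.06 ]
side salt [ 0.464 -0.365  0.052]
side jam [0.441 0.298 0.082]
side timer [ 0.437 -0.239  0.059]
```

```bash
cat > fit.py <<'E'
from h import *
from scipy.optimize import least_squares
# bands: name:(guess,[(zlo,zhi,r)])
B=dict(cup=((.60,.285),[(.043,.056,.0305)]),
 sugar=((.485,.385),[(.012,.040,.029)]),
 mill=((.60,-.25),[(.078,.100,.022)]),
 salt=((.475,-.375),[(.010,.046,.022)]),
 jam=((.45,.28),[(.015,.06,.032)]),
 timer=((.445,-.25),[(.075,.083,.028)]))
def fit(P,k,g=None,z0=0):
    g0,bs=B[k]; g=np.array(g0 if g is None else g); zl,zh,r=bs[0]
    q=P.reshape(-1,3); q=q[np.isfinite(q[:,0])]
    m=(q[:,2]>zl+z0)&(q[:,2]<zh+z0)&(np.hypot(*(q[:,:2]-g).T)<.06); q=q[m]
    if len(q)<8: return g,len(q),9
    for _ in range(2):
        s=least_squares(lambda c:np.hypot(*(q[:,:2]-c).T)-r,g,loss='soft_l1',f_scale=.002)
        e=np.hypot(*(q[:,:2]-s.x).T)-r
    return s.x,len(q),np.median(abs(e))
def tray(P,im):
    pass
E
python3 - <<'E'
from fit import *
allP=[]
for n in ['scene','side']:
    f=np.load(n+'0.npz');P=cloud(f['im'],f['d'],f);allP.append(P.reshape(-1,3))
    for k in B: c,nn,e=fit(P,k); print(n,k,c.round(4),nn,round(e,4))
    im=f['im'].astype(int); 
    q=P
    box=(q[...,0]>.25)&(q[...,0]<.9)&(q[...,1]>-.25)&(q[...,1]<.2)
    brown=box&(im[...,0]>im[...,1]+25)&(q[...,2]>.006)&(q[...,2]<.018)
    white=box&(im.min(2)>110)&(q[...,2]>.014)
    pts=q[brown|white][:,:2].astype(np.float32)
    # trim
    R=cv2.minAreaRect(pts*1000); print('tray',R, len(pts), 'z',np.median(q[brown][:,2]))
    d=q[white&(q[...,2]>.022)&(q[...,2]<.06)][:,:2]; print('dish',d.mean(0),cv2.minAreaRect((d*1000).astype(np.float32)))
    k=q[box&(q[...,2]>.055)&(q[...,2]<.075)&(abs(q[...,1]+.02)<.1)];print('knob',np.median(k,0),len(k))
    s=q[white&(q[...,2]<.035)&(q[...,0]<.56)][:,:2]; print('saucer',cv2.minEnclosingCircle((s*1000).astype(np.float32)),s.mean(0))
for k in B: print('both',k,fit(np.vstack(allP),k))
E
```

```text
scene cup [0.6083 0.284 ] 162 0.0021
scene sugar [0.4796 0.3861] 128 0.0007
scene mill [ 0.5876 -0.2564] 107 0.0006
scene salt [ 0.4634 -0.3825] 155 0.0008
scene jam [0.438  0.2744] 256 0.0013
scene timer [ 0.4365 -0.2555] 115 0.0042
tray ((627.5950317382812, -26.434814453125), (544.1876831054688, 449.96673583984375), 0.3454577326774597) 12609 z 0.010818836029093282
dish [ 0.77771555 -0.12209128] ((642.1195068359375, -25.412734985351562), (515.1258544921875, 449.7695617675781), 0.08458899706602097)
knob [0.81924398 0.03718083 0.06329731] 859
saucer ((437.7430114746094, -113.82907104492188), 135.4696807861328) [ 0.43821146 -0.03642517]
side cup [0.6086 0.2873] 226 0.0027
side sugar [0.4807 0.383 ] 236 0.0004
side mill [ 0.5908 -0.2576] 99 0.0011
side salt [ 0.4658 -0.3856] 98 0.0012
side jam [0.4417 0.2707] 480 0.0006
side timer [ 0.4375 -0.2598] 23 0.001
tray ((627.1494140625, -25.61053466796875), (544.1851806640625, 449.7781677246094), 0.18857575953006744) 12069 z 0.01288445808598071
dish [ 0.71909333 -0.0995373 ] ((643.1030883789062, -80.79762268066406), (512.5294189453125, 339.4664611816406), 0.20888757705688477)
knob [ 0.83007953 -0.01749343  0.06145612] 777
saucer ((441.1163635253906, -114.86659240722656), 135.3203582763672) [ 0.44295021 -0.05028994]
both cup (array([0.60862063, 0.28603173]), 388, np.float64(0.00262724284007098))
both sugar (array([0.48008123, 0.38368086]), 364, np.float64(0.0008924081982414761))
both mill (array([ 0.5884476 , -0.25703938]), 206, np.float64(0.0010270854033732815))
both salt (array([ 0.46377352, -0.38350753]), 253, np.float64(0.001101274246586511))
both jam (array([0.44011051, 0.27150922]), 736, np.float64(0.0014292050804535598))
both timer (array([ 0.43616172, -0.25777219]), 138, np.float64(0.003214825370886151))
```

View pics/top_scene.png

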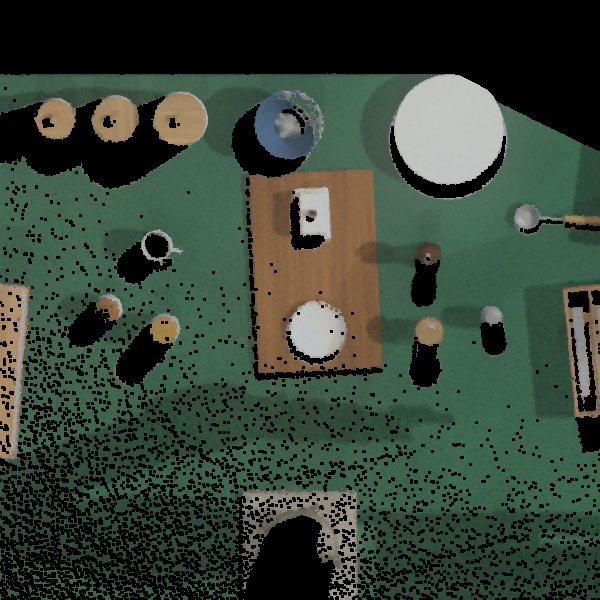

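View pics/top_side.png

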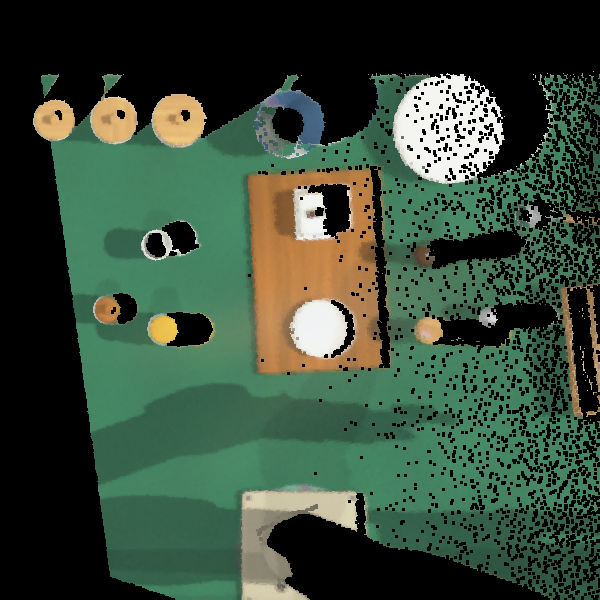

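```bash
python3 - <<'E'
from fit import *
from scipy.optimize import minimize
T=[];
for n in ['scene','side']:
    f=np.load(n+'0.npz');q=cloud(f['im'],f['d'],f);im=f['im'].astype(int)
    box=(q[...,0]>.31)&(q[...,0]<.79)&(q[...,1]>-.19)&(q[...,1]<.13)&(q[...,2]<.08)
    inn=(im[...,0]>im[...,1]*1.2)&(q[...,2]<.025)
    pin=q[box&inn][:,:2]; pout=q[box&(im[...,1]>im[...,0]*1.3)&(q[...,2]<.008)][:,:2]
    def cost(x,w=.003):
        c,s=np.cos(x[2]),np.sin(x[2])
        def sd(p):
            d=p-x[:2]; a=abs(d[:,0]*c+d[:,1]*s)-.2; b=abs(-d[:,0]*s+d[:,1]*c)-.125
            return np.maximum(a,b)
        return (1/(1+np.exp(-sd(pin)/w*2))).sum()+(1/(1+np.exp(sd(pout)/w*2))).sum()
    r=minimize(cost,[.555,-.03,.05],method='Nelder-Mead',options=dict(xatol=1e-5,fatol=1e-3,initial_simplex=[[.555,-.03,.05],[.575,-.03,.05],[.555,-.01,.05],[.555,-.03,.15]]))
    x=r.x;T.append(x);c,s=np.cos(x[2]),np.sin(x[2]);print(n,'tray',x.round(4),r.fun,len(pin),len(pout), [np.round(x[:2]+a*np.array([c,s]),3) for a in(-.115,.115)])
    wh=(im.min(2)>100)&box&(q[...,2]>.02)
    s1=q[wh&(q[...,0]<.52)][:,:2];print(' saucer',cv2.minEnclosingCircle((s1*1000).astype(np.float32)))
    d=q[box&(q[...,0]>.6)&(q[...,2]>.05)];print(' dishtop',np.median(d,0),cv2.minAreaRect((d[:,:2]*1000).astype(np.float32)))
    b=(np.hypot(q[...,0]-.6085,q[...,1]-.2856)<.06)
    rim=q[b&(q[...,2]>.054)];print(' cup rim',rim[:,:2].min(0),rim[:,:2].max(0), rim[:,2].max())
    hd=q[b&(q[...,2]>.01)][:,:2]-[.6085,.2856]; h=hd[np.hypot(*hd.T)>.038];print(' handle',len(h),h.mean(0),np.hypot(*h.T).max())
E
```

```text
scene tray [ 0.557  -0.0305  0.0499] 164.1057394296305 8500 4268 [array([ 0.442, -0.036]), array([ 0.672, -0.025])]
 saucer ((441.9854431152344, -35.61725997924805), 58.227630615234375)
 dishtop [ 0.67686408 -0.02537545  0.05302266] ((715.063720703125, -11.628826141357422), (176.76809692382812, 67.85050964355469), 17.419933319091797)
 cup rim [0.57761218 0.25447615] [0.64016158 0.3182461 ] 0.06409521768899695
 handle 24 [-0.01105261 -0.04413399] 0.05122350880441128
side tray [ 0.5575 -0.0305  0.0492] 276.2665339489416 8256 4952 [array([ 0.443, -0.036]), array([ 0.672, -0.025])]
 saucer ((443.0201416015625, -37.791175842285156), 58.22587585449219)
 dishtop [ 0.67262016 -0.01864157  0.05443929] ((714.4735107421875, -10.391410827636719), (177.85211181640625, 66.83856964111328), 17.735193252563477)
 cup rim [0.57952339 0.25557536] [0.64001642 0.31771512] 0.06442914453722715
 handle 18 [-0.01154547 -0.04176773] 0.04799007269793412
```

```bash
cat > pp.py <<'E'
from station import arm
import numpy as np,cv2
from h import cloud
def R(deg):
    c,s=np.cos(np.radians(deg)),np.sin(np.radians(deg))
    return np.array([[-s,c,0],[c,s,0],[0,0,-1.]]).T.copy() if False else np.column_stack([[-s,c,0],[c,s,0],[0,0,-1.]])
def best(pos,deg):
    q0=np.array(arm.get_obs()['joints']);o=[]
    for d in (deg,deg+180):
        q=arm.solve_ik(pos,R(d))
        if q is not None: o.append((np.abs(np.array(q)-q0).max(),d))
    return min(o)[1] if o else None
def st(tag):
    o=arm.get_obs();print(tag,'t',round(o['t'],2),'tcp',np.round(o['tcp_pos'],4),'w',round(o['grip_width'],4),'F',np.round(o['wrist_force'],1))
def snap(n,name):
    p=arm.camera_params(n);im,d=arm.grab_frame(n);cv2.imwrite(f'pics/{name}.png',im[...,::-1]);np.savez(name+'.npz',im=im,d=d,**p)
def pick(xy,deg,zg,f,hov=.2,op=.085):
    arm.grip(op)
    arm.move_ptp([*xy,hov],R(deg))
    arm.move_straight([*xy,zg],feed=.12)
    st('down'); arm.grip(0.0,f_grip=f); st('grip')
    arm.move_straight([*xy,hov],feed=.2); st('lift')
def place(xy,deg,zp,hov=.2,op=.085,fmax=8):
    arm.move_ptp([*xy,hov],R(deg))
    arm.move_straight([*xy,zp+.012],feed=.15)
    hit=arm.move_straight([*xy,zp-.003],feed=.03,max_force=fmax); st(f'hit {hit}')
    arm.grip(op); st('open')
    arm.move_straight([*xy,hov],feed=.2)
E
python3 - <<'E'
from pp import *
print(arm.get_obs()['tcp_rot'])
for n,p,d in [('cup',(.6085,.2862,.2),-15),('saucer',(.4425,-.0362,.2),-15),('sug',(.48,.3842,.2),-20),('ctr',(.5585,-.03,.2),93),('mill',(.589,-.257,.3),3),('millp',(.668,.052,.3),3),('salt',(.4645,-.384,.2),-13),('saltp',(.676,-.099,.2),3)]:
    for dd in (d,d+180):
        q=arm.solve_ik(p,R(dd)); print(n,dd,None if q is None else np.round(q,0))
E
```

```text
[[ 9.32008231e-01  3.62436827e-01 -4.50890426e-04]
 [ 3.62437102e-01 -9.32007711e-01  9.86347446e-04]
 [-6.27447149e-05 -1.08270336e-03 -9.99999412e-01]]
cup -15 [  8.  38. -57.  77.  31.  81. -63.]
cup 165 [ 14.  46. -72.  77.  43.  86. 111.]
saucer -15 [ 41.   0. -41. 112.   0.  68. -16.]
saucer 165 None
sug -20 [ -6.  27. -49.  87.  21.  75. -77.]
sug 160 [  6.  38. -71.  87.  36.  81.  93.]
ctr 93 [ 38.  19. -47.  96.  14.  72.  81.]
ctr 273 [ 29.  16. -36.  96.  10.  71. -96.]
mill 3 [ 41.  23. -29.  75.  11.  85.  15.]
mill 183 [ -24.   33.   66.   79.  -30.   87. -136.]
millp 3 [ 22.  30. -46.  69.  22.  89. -18.]
millp 183 None
salt -13 [ 52.  19. -20.  90.   7.  72.  17.]
salt 167 [ -13.   31.   67.   94.  -30.   75. -135.]
saltp 3 [ 31.  33. -40.  76.  21.  78.  -5.]
saltp 183 [ -35.   44.   66.   80.  -40.   81. -147.]
```

```bash
python3 - <<'E'
from pp import *
arm.grip(.085)
arm.move_ptp([.6085,.2862,.2],R(-15)); st('hover')
snap('wrist','w1')
E
```

```text
hover t 3.68 tcp [0.609  0.2853 0.1999] w 0.085 F [0.6 0.3 0.3]
```

View pics/w1.png

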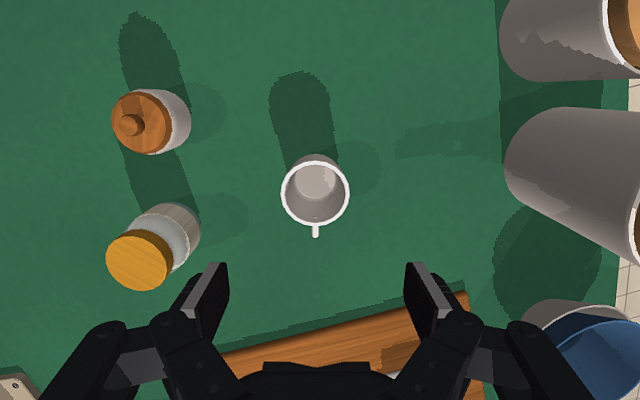

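```bash
python3 - <<'E'
from fit import *
f=np.load('w1.npz');q=cloud(f['im'],f['d'],f)
for k in B:print(k,fit(q,k))
b=np.hypot(q[...,0]-.6085,q[...,1]-.2856)<.06
r=q[b&(q[...,2]>.054)&(q[...,2]<.07)];print(r.min(0),r.max(0))
h=q[b&(q[...,2]>.01)&(q[...,2]<.07)][:,:2]-[.6085,.286];h=h[np.hypot(*h.T)>.04];print(h.mean(0),len(h))
E
```

```text
cup (array([0.60865672, 0.28839318]), 588, np.float64(0.0022576496455242352))
sugar (array([0.47837851, 0.38372446]), 681, np.float64(0.0002199203271104344))
mill (array([ 0.6 , -0.25]), 0, 9)
salt (array([ 0.475, -0.375]), 0, 9)
jam (array([0.43903686, 0.27071574]), 1745, np.float64(0.0005555525130683456))
timer (array([ 0.445, -0.25 ]), 0, 9)
[0.57708373 0.25458925 0.05401738] [0.63811884 0.31554969 0.06326729]
[-0.01237941 -0.04269478] 49
```

The wrist view shows the cup rim centred at (315,193) with the handle at (315,230), perpendicular to the jaws. This agrees with the fits, so I pick it up.

```bash
python3 - <<'E'
from pp import *
pick((.608,.286),-15,.040,30)
o=arm.get_obs()
snap('wrist','w2')
place((.4425,-.0362),-15,.057)
snap('side','s2'); st('end')
E
```

```text
down t 5.68 tcp [0.6084 0.2863 0.0409] w 0.0851 F [ 0.2 -0.8 -0. ]
grip t 6.04 tcp [0.6082 0.2862 0.0407] w 0.0596 F [-1.9 -1.2  6.5]
lift t 6.99 tcp [0.6076 0.2855 0.1984] w 0.0598 F [ 0.3 -0.  -2.1]
hit True t 10.01 tcp [ 0.4427 -0.0366  0.0574] w 0.0596 F [-0.3 -1.2  2.7]
open t 10.39 tcp [ 0.4421 -0.0365  0.0571] w 0.085 F [ 0.   0.3 -0.5]
end t 11.31 tcp [ 0.4418 -0.0363  0.199 ] w 0.0849 F [-0.6  0.5 -1.2]
```

View pics/s2.png

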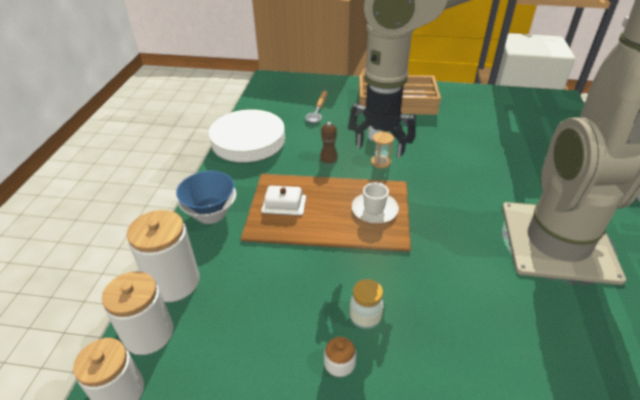

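View pics/w2.png

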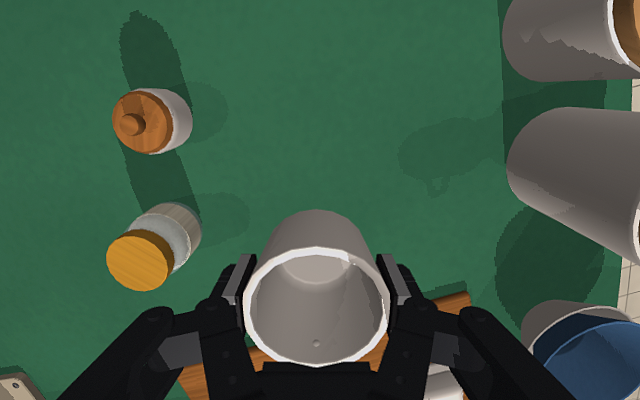

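The cup stands on the saucer, around (375,200) in the side view. Next are the sugar pot and the mill.

```bash
python3 - <<'E'
from pp import *
pick((.479,.3838),-20,.027,30)
place((.5585,-.030),-87,.039)
snap('side','s3'); snap('wrist','w3');st('end')
pick((.589,-.257),3,.086,30,hov=.25)
snap('wrist','w4')
snap('side','s4')
E
```

```text
down t 14.71 tcp [0.4793 0.3841 0.0277] w 0.085 F [ 0.  -0.4  0.2]
grip t 15.08 tcp [0.4792 0.384  0.0276] w 0.0573 F [-1.1 -1.5  6. ]
lift t 16.1 tcp [0.4787 0.3832 0.1986] w 0.0571 F [-0.2 -0.4 -1.8]
hit True t 19.23 tcp [ 0.5587 -0.0301  0.0394] w 0.0572 F [-0.4  0.5  3.6]
open t 19.62 tcp [ 0.558  -0.0303  0.0389] w 0.0854 F [-0.   0.2 -0.5]
end t 20.68 tcp [ 0.5578 -0.0301  0.1986] w 0.0851 F [ 0.6 -0.6 -0.2]
down t 24.0 tcp [ 0.5894 -0.2571  0.0868] w 0.0852 F [0.2 0.1 0.4]
grip t 24.47 tcp [ 0.5891 -0.2571  0.0864] w 0.0428 F [-1.6  0.1  4.2]
lift t 25.43 tcp [ 0.5885 -0.2571  0.2485] w 0.0429 F [-0.2 -0.2 -2.1]
```

View pics/s4.png

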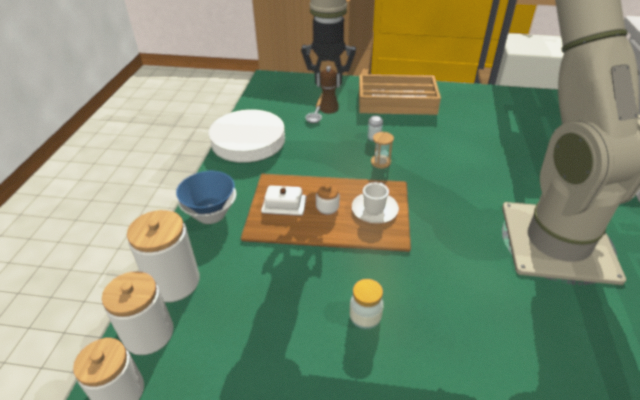

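View pics/w4.png

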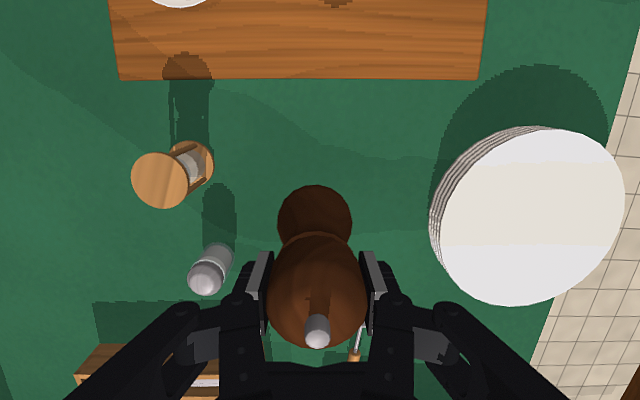

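View pics/w3.png

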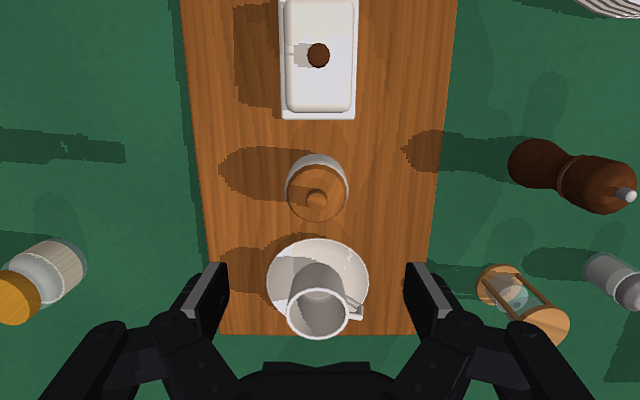

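The pot stands at the tray centre, around (317,185) in the wrist view, and the mill is held upright. Next I place the mill and then do the salt.

```bash
python3 - <<'E'
from pp import *
place((.6682,.0519),3,.098,hov=.25)
st('a')
pick((.4645,-.384),-13,.032,30)
place((.6757,-.0989),3,.044)
st('b')
arm.move_ptp([.50,-.30,.30],R(3))
for n in ('scene','side'): snap(n,n+'5')
arm.move_ptp([.56,-.03,.33],R(-87)); snap('wrist','w5'); st('c')
E
```

```text
hit True t 28.27 tcp [0.6679 0.052  0.0981] w 0.0425 F [-2.1 -0.7  7.2]
open t 28.76 tcp [0.6678 0.0517 0.0973] w 0.085 F [-1.1  0.  -0.4]
a t 29.68 tcp [0.6678 0.0516 0.2487] w 0.0851 F [ 0.  -0.  -0.8]
down t 33.2 tcp [ 0.4649 -0.3842  0.0327] w 0.0853 F [-0.2 -0.3  1. ]
grip t 33.67 tcp [ 0.4646 -0.3841  0.0323] w 0.0428 F [-2.3  1.1  3.8]
lift t 34.66 tcp [ 0.4639 -0.3839  0.1987] w 0.0433 F [ 0.4  0.2 -0.7]
hit True t 37.53 tcp [ 0.6759 -0.0989  0.0441] w 0.0433 F [-0.7 -0.5  5.8]
open t 38.02 tcp [ 0.6753 -0.0991  0.0433] w 0.0852 F [-0.2 -1.   0. ]
b t 38.96 tcp [ 0.6752 -0.0991  0.1986] w 0.0852 F [ 0.1 -0.8  0.1]
c t 41.88 tcp [ 0.56   -0.0306  0.3298] w 0.0849 F [ 0.5  1.  -0.4]
```

View pics/side5.png

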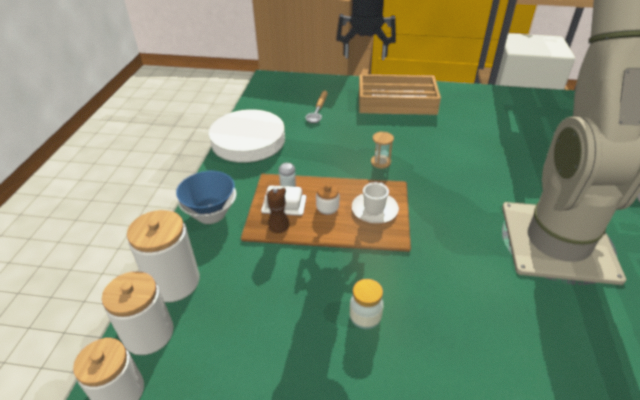

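View pics/w5.png

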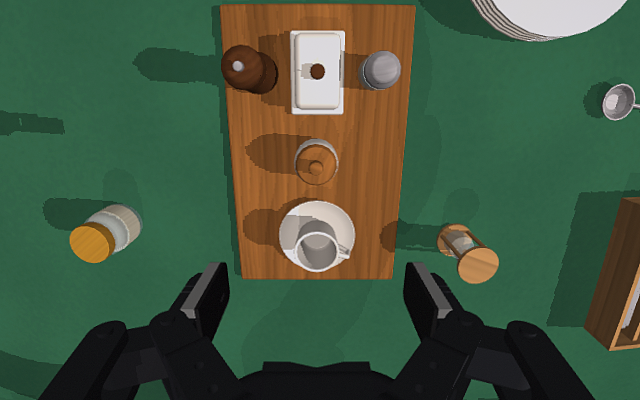

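```bash
python3 - <<'E'
from fit import *
tc=np.array([.557,-.0305]);c,s=np.cos(.0495),np.sin(.0495)
G=dict(cup=(.4425,-.036),sugar=(.5585,-.03),mill=(.668,.052),salt=(.676,-.099),jam=(.44,.271),timer=(.437,-.258))
Z=dict(cup=.017,sugar=.012,mill=.012,salt=.012,jam=0,timer=0)
for n in ['scene5','side5','w5']:
    f=np.load(n+'.npz');q=cloud(f['im'],f['d'],f)
    for k in G:
        x,m,e=fit(q,k,G[k],Z[k]);d=x-tc
        print(n,k,x.round(4),m,'tray',np.round([d[0]*c+d[1]*s,-d[0]*s+d[1]*c],4))
    m=(abs(q[...,0]-.672)<.05)&(abs(q[...,1]+.025)<.04)&(q[...,2]>.045)&(q[...,2]<.058); p=q[m][:,:2]; print('dish top',cv2.minAreaRect((p*1000).astype(np.float32)))
E
```

```text
scene5 cup [ 0.4443 -0.0379] 148 tray [-0.1129 -0.0018]
scene5 sugar [ 0.5591 -0.0278] 142 tray [0.0022 0.0026]
scene5 mill [0.6673 0.0536] 101 tray [0.1143 0.0785]
scene5 salt [ 0.6802 -0.0721] 334 tray [ 0.121  -0.0477]
scene5 jam [0.4378 0.2748] 253 tray [-0.1039  0.3108]
scene5 timer [ 0.4364 -0.256 ] 117 tray [-0.1316 -0.2192]
dish top ((672.2850341796875, -25.081653594970703), (88.91162872314453, 54.85280227661133), 3.514557123184204)
side5 cup [ 0.4449 -0.0348] 185 tray [-0.1122  0.0012]
side5 sugar [ 0.5617 -0.0301] 198 tray [0.0048 0.0002]
side5 mill [0.6695 0.0513] 136 tray [0.1165 0.0762]
side5 salt [ 0.6785 -0.0992] 187 tray [ 0.118  -0.0746]
side5 jam [0.4416 0.2708] 477 tray [-0.1004  0.3066]
side5 timer [ 0.4396 -0.26  ] 21 tray [-0.1286 -0.2234]
dish top ((672.135009765625, -23.993560791015625), (57.72282791137695, 88.71372985839844), 89.36216735839844)
w5 cup [ 0.4453 -0.0401] 397 tray [-0.1121 -0.0041]
w5 sugar [ 0.5587 -0.0303] 95 tray [0.0017 0.0001]
w5 mill [0.6671 0.0509] 135 tray [0.114  0.0759]
w5 salt [ 0.6735 -0.0635] 748 tray [ 0.1147 -0.0388]
w5 jam [0.439  0.2711] 1023 tray [-0.1029  0.3071]
w5 timer [ 0.4364 -0.2602] 59 tray [-0.1318 -0.2235]
dish top ((669.8289184570312, -26.690685272216797), (85.66504669189453, 55.52141571044922), 2.809173345565796)
```

All objects stand upright, in place and free. The jam jar and timer have not moved. Handing in.

```bash
python3 - <<'E'
from station import arm
arm.wait(0.3); arm.close_job()
E
```

```text
the job is handed in; nothing more can be done
```

I laid the breakfast tray in the order asked and handed the job in at about 42 s, with the gripper open and well above everything.

The last pictures from all three cameras show every item upright and free:

| Item | Where it stands |
|---|---|
| Cup | On the saucer, within about 4 mm of its centre, handle to the right |
| Sugar pot | At the tray centre, 2–5 mm towards the dish; the edge-to-edge midpoint is 3 mm that way |
| Pepper mill | 76–78 mm left of the dish centre (a gap of about 15 mm), level with its middle and wholly on the tray |
| Salt shaker | About 74 mm right of the dish centre (a gap of about 17 mm), level with its middle and wholly on the tray |
| Jam jar and egg timer | Standing where they were |

- **Disagreeing check:** the final position fits for the salt shaker from the scene and wrist cameras put it 39–48 mm from the tray's centre line instead of 74 mm. I took these as wrong, because the fit very likely picked up points on the dish. The side camera's fit, the release position and the wrist picture all put the shaker in the right place.
- **Forces:** the wrist force readings I printed stayed below about 8 N. I did not monitor it continuously or check separately for contact by the gripper's body.

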